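# Shake the stuck castings out of the blue mould

### The arm

A 7-joint arm with a two-finger parallel gripper is mounted at the origin on the work surface. World frame = base frame: x ahead of the robot, y to its left, z up, the work surface at z = 0. Lengths are in m, angles in rad, forces in N, time in s.
With the tool pointing down it reaches from about 0.4 to 0.875 m from the base axis. Payload 4.4 kg.
Tool frame: the origin (TCP) lies midway between the tips of the shut fingers; the grasp point (between the pads) lies 19 mm behind it; z points along the fingers, y is the direction in which the jaws open and shut (so a half turn about z gives the same grasp; the last joint's range is limited). The gripper opens to 85 mm and grips with 20 to 120 N. Pads are 22 mm wide; open, the fingers measure 114 mm over their backs; the gripper's body (76 mm by 85 mm) begins 54 mm behind the grasp point. The pads swing forward as they close: fully open they stand 13 mm farther back than shut.
Start: joints at [1.252, 0.628, 0.038, 1.517, -0.027, 0.996, -0.02], TCP at [0.163, -0.629, 0.231] pointing down, gripper open.
Joint ranges: [-3.06, 3.06], [-0.37, 2.12], [-1.25, 1.32], [0.18, 2.47], [-1.1, 4.24], [0.23, 1.98], [-2.94, 2.94]. Speed limits (rad/s): [2.57, 2.57, 3.14, 3.14, 3.14, 3.14, 3.14].

### API

Orientations are given as a rotation vector (axis times angle).
In Python, from bench import bot, eyes gives the robot as it stands.
- The arm moves only by the tool jog_arm, never from a script. Its argument "commands" is a list of rows, each an object with "slide": the shift along the tool's x, y, z in mm, a list of three; "delta_rot": the turn, a rotation vector about the tool's x, y, z in degrees, a list of three; "claw": the closure, from 0 (fully open) to 1 (shut). In form: [{"slide": [tx, ty, tz], "delta_rot": [wx, wy, wz], "claw": claw}, ...]. A call has 1 to 10 rows; each row is the pose to reach, as a shift and turn from the pose commanded when the call began, along the tool's axes at that moment; what a row does not reach only later rows make up. A row lasts 1/8 s, in which the tool goes at most 62.5 mm and 10.7 degrees, less where a joint would pass 70% of its speed; a pose out of reach is approached as far as the arm can. A call with a gripper value outside its range is refused whole. The fingers move at their own pace and stop on an object; the grip force is fixed at half the most. Time passes only in rows, so rows that repeat a pose let the fingers close. It gives the time, the measured TCP pose, the force and the opening at its end, in the units of the state.
- bot.get_obs(): the state, without advancing time (a new reading comes with each control period).
- eyes.get_image(name): name is "scene" or "top"; returns (picture, depth): 480x640x3 uint8, red, green, blue; 480x640 float32, m along the optical axis (not along the pixel's ray), 0 where there is no reading.
- eyes.calibration(name): a dict with "fx", "fy", "cx", "cy" (pixels), "pose" (4x4, takes a point from camera to world coordinates). Camera axes: x right, y up, looking along -z (the intrinsics and any distortion apply to the point x, -y, -z); pixel columns grow to the right and rows downward; lengths in m; the calibration is good to about 2 mm. A picture is of the moment at which its call begins. calibration takes no time and is no camera call.
- bot.finish_job(): hands the job in, once; it reports no verdict.
The state is a dict: "t": time; "q": joint angles; "qd": joint speeds; "joint_efforts": joint torques, N m; "tool_pos": TCP position; "tool_rot": TCP orientation; "ft_force": force on the tool from outside, world axes, zero at the start; "torque": the same for the moment, N m; "opening": opening from 0.0 (shut) to 1.0 (fully open).
Only numpy, scipy, OpenCV 4.12 (cv2) and the standard library are available. Lean on these libraries where they do the work, as an engineer would, in place of code of your own. Each camera call takes 0.05 s, during which the arm holds its last target. There are 200 camera calls.

### The job

Two concrete drawer knobs are stuck in the blue mould, which stands mouth down on the bench. Lift it by its grip, hold it over the dark wooden tray and shake it up and down in the air, without hitting the tray, until its weight stops dropping and both knobs lie in the tray. Then stand the empty mould gently back, mouth down, where you took it from, and leave the yellow and red moulds where they are.

Things in the scene. Friction and masses are not known exactly. Their poses are not given: they have to be found in the camera images.
- blue_mould_grip (a point): middle of the blue mould's grip. Hard plastic mould, mouth down: a block 114 mm (x) by 66 (y), 46 high, with two pockets side by side along x; on top the grip, a ridge 60 mm (x) by 24 (y), 50 high. This point is 72 mm above the mouth rim, 24 below the top; z up. Grip it from above across the 24 mm (fingers close along y). Empty it weighs 0.32 kg
- casting_a_centre (a point): centre of a concrete drawer knob, a grey block 44 x 44 x 28 mm (28 upright), 0.12 kg, at first hidden in the mould's -x pocket, centre 22 mm above the rim. Friction of up to 1.5 times its weight holds it: carried smoothly it stays; brisk 40 mm up-and-down strokes (peaks near 1 g) make it slip some mm a stroke, and after 10 to 20 mm it falls
- casting_b_centre (a point): centre of the second drawer knob, the same but in the blue mould's +x pocket; the two let go at different times
- tray: open tray of dark stained wood, fixed to the bench: 200 mm (its x) by 150 mm (its y) outside, 45 mm high, walls and floor about 6 mm thick. Origin: the centre of its underside, on the bench top. A mouth rim held 80 to 120 mm above the bench clears its walls and the fallen knobs
- yellow_mould_grip (a point): a bystander, the middle of the grip of a yellow mould of the same shape, 72 mm above the bench; leave it alone
- red_mould_grip (a point): a bystander, the middle of the grip of a red mould of the same shape, 72 mm above the bench; leave it alone
Mind the look-alikes: they are no part of the job. Of the things that look like the part that bears blue_mould_grip, the middle-sized one is meant.

How it is judged:
On the way, in this order (a step that is already met when the one before it is completed fails the run):
1. the blue mould is lifted with both knobs still in it (height (world z) of blue_mould_grip above 0.11 m and z of each of casting_a_centre, casting_b_centre in the frame of blue_mould_grip above -0.065 m and horizontal distance between each of casting_a_centre, casting_b_centre and blue_mould_grip below 0.045 m), for 0.1 s.
2. both knobs lie in the tray while the blue mould is held above it (x of casting_a_centre in the frame of tray between -0.095 and 0.095 m and y of casting_a_centre in the frame of tray between -0.07 and 0.07 m and height (world z) of each of casting_a_centre, casting_b_centre below 0.07 m and x of casting_b_centre in the frame of tray between -0.095 and 0.095 m and y of casting_b_centre in the frame of tray between -0.07 and 0.07 m and height (world z) of blue_mould_grip above 0.12 m and horizontal distance between blue_mould_grip and tray below 0.08 m and contact force between blue_mould and the fingers above 1 N), for 0.1 s.
At the end, for the whole second after the job is handed in: Both knobs lie at rest in the tray; the empty blue mould stands mouth down (within 7 degrees), at rest, its grip within 30 mm of where it was at the start (x of casting_a_centre in the frame of tray between -0.095 and 0.095 m and y of casting_a_centre in the frame of tray between -0.07 and 0.07 m and height (world z) of each of casting_a_centre, casting_b_centre below 0.07 m and x of casting_b_centre in the frame of tray between -0.095 and 0.095 m and y of casting_b_centre in the frame of tray between -0.07 and 0.07 m and distance of blue_mould_grip from where it was at the start of the episode below 0.03 m and angle between blue_mould_grip's own z axis and vertical below 0.12 rad and linear speed of each of blue_mould, casting_a, casting_b below 0.02 m/s); the robot touches nothing.
It fails at once if the yellow or the red mould is moved more than 20 mm (distance of any of yellow_mould_grip, red_mould_grip from where it was at the start of the episode above 0.02 m).
It fails at once if the blue mould hits the tray (more than 3 N) (contact force between blue_mould and tray above 3 N).
It fails at once if the blue mould is banged down (more than 60 N on the bench) (contact force between blue_mould and table above 60 N).
It also fails if it takes over 64 s, if anything falls off the work surface, if the arm or the gripper's body presses on something with over 40 N, if the wrist force passes 120 N, or if a joint passes its speed limit or range.

## Working session

There is one attempt and no reset: what is moved stays moved. The work goes in short steps, Python scripts to look and compute and a tool call to move; the robot and the scene stay as the last step left them, time stands still between calls to the robot, and variables do not carry over. Pictures are saved under pics/ and viewed, about 8 in all and at most 12, crops included, and the job is handed in when it is done.

Besides the shell and the picture viewer there is one more tool, called by a JSON object that holds its "api" and its "payload". jog_arm: Moves the arm, as the interface text tells. Its arguments: {"type":"object","properties":{"commands":{"type":"array","items":{"type":"object","properties":{"slide":{"type":"array","items":{"type":"number"}},"delta_rot":{"type":"array","items":{"type":"number"}},"claw":{"type":"number"}}}}},"required":["commands"]}

```bash
mkdir -p pics; cat > h.py <<'E'
from bench import bot, eyes
import numpy as np, cv2
def world(cal,depth,u,v,d=None):
    d=depth[int(v),int(u)] if d is None else d
    p=np.array([(u-cal['cx'])*d/cal['fx'],-(v-cal['cy'])*d/cal['fy'],-d,1])
    return (np.array(cal['pose'])@p)[:3]
def snap(n,f):
    im,d=eyes.get_image(n); np.savez('pics/'+f+'.npz',im=im,d=d)
    cv2.imwrite('pics/'+f+'.png',im[:,:,::-1]); return im,d
E
python3 - <<'E'
from h import *
for n in('scene','top'):
    snap(n,n+'1'); print(n,eyes.calibration(n))
print(bot.get_obs())
E
```

```text
scene {'fx': 455.77041064685113, 'fy': 455.77041064685113, 'cx': 318.27756750375323, 'cy': 237.77670685154487, 'pose': array([[ 8.12462826e-01, -3.70638918e-01,  4.50034386e-01,
         9.31132913e-01],
       [ 5.83012539e-01,  5.17475552e-01, -6.26350886e-01,
        -5.51950483e-01],
       [-7.31777601e-04,  7.71262501e-01,  6.36516787e-01,
         6.76361088e-01],
       [ 0.00000000e+00,  0.00000000e+00,  0.00000000e+00,
         1.00000000e+00]])}
top {'fx': 510.34827069905003, 'fy': 510.34827069905003, 'cx': 319.81891393137374, 'cy': 248.3863763930197, 'pose': array([[-0.00793693,  0.98569975, -0.16832411,  0.31765445],
       [-0.99937124, -0.00200199,  0.03539944,  0.05503046],
       [ 0.03455624,  0.16849924,  0.98509587,  1.05493537],
       [ 0.        ,  0.        ,  0.        ,  1.        ]])}
{'t': 0.1, 'q': array([ 1.25219173,  0.62921055,  0.03842202,  1.5182615 , -0.02699337,
        0.99631985, -0.01997961]), 'qd': array([-0.00046563, -0.00060601,  0.00084174, -0.00160944, -0.00106861,
        0.00035988,  0.00016656]), 'joint_efforts': array([ 3.65231936e-03, -5.64535046e+01,  1.23081576e+00, -1.93975836e+01,
        1.13060034e-02,  5.43564674e-03, -1.94599937e-05]), 'tool_pos': array([ 0.16247927, -0.62878734,  0.23051064]), 'tool_rot': array([-3.11486562e+00, -3.95903909e-01,  3.43551368e-04]), 'ft_force': array([-0.73995828, -0.07639356,  0.63342291]), 'torque': array([-0.03999326, -0.02663634,  0.01379678]), 'opening': 0.9991645891845248}
```

View pics/top1.png

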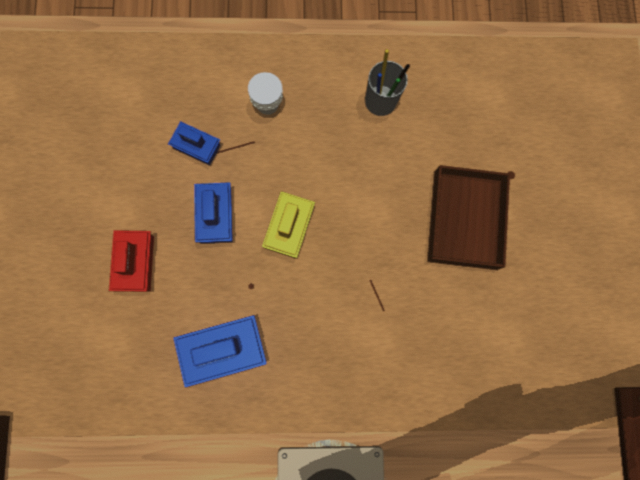

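View pics/scene1.png

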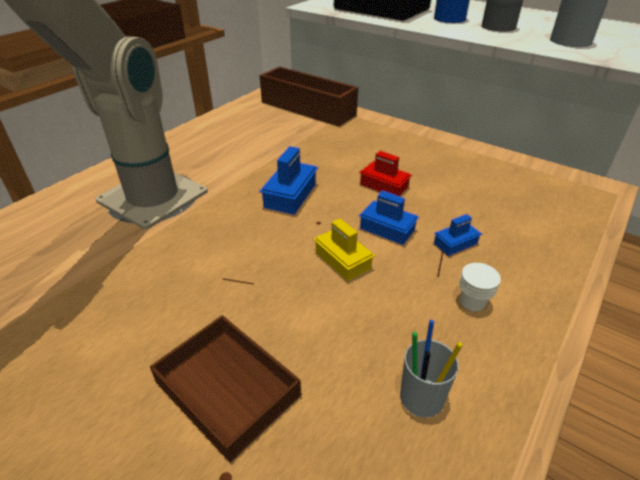

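In the top view there are three blue moulds: small at (195,142), middle at (213,213) and large at (220,350). The middle-sized one fits "114x66", the same size as red (130,261) and yellow (289,224). The tray is at (470,217). Next I'll measure them and confirm in a crop.

```bash
cat > m.py <<'E'
from h import *
def cloud(n,f):
    z=np.load(f'pics/{f}.npz'); im,d=z['im'],z['d']; c=eyes.calibration(n)
    v,u=np.mgrid[0:480,0:640]
    P=np.stack([(u-c['cx'])*d/c['fx'],-(v-c['cy'])*d/c['fy'],-d],-1)@np.array(c['pose'])[:3,:3].T+np.array(c['pose'])[:3,3]
    return im,d,P
E
python3 - <<'E'
from m import *
def rect(p):
    r=cv2.minAreaRect((p[:,:2]*1000).astype(np.float32)); return np.round(r[0],1),np.round(r[1],1),round(r[2],1)
B={'top':dict(mid=(185,170,242,255),small=(165,115,222,170),large=(170,310,270,390),red=(100,220,160,300),yel=(255,185,320,262),tray=(420,160,520,275)),
'scene':dict(mid=(352,188,420,245),yel=(310,215,380,280),red=(355,148,415,195),tray=(145,310,305,465))}
for n in B:
    im,d,P=cloud(n,n+'1')
    for k,(a,b,c,e) in B[n].items():
        p=P[b:e,a:c].reshape(-1,3); dd=d[b:e,a:c].ravel(); col=im[b:e,a:c].reshape(-1,3).astype(int)
        sat=col.max(1)-col.min(1)
        m=dd>0
        if k in('mid','small','large'): m&=col[:,2]>col[:,0]+30
        if k=='red': m&=(col[:,0]>col[:,1]+70)&(col[:,1]<60)
        if k=='yel': m&=(col[:,1]>col[:,2]+60)&(col[:,1]>0.8*col[:,0])
        if k=='tray': m&=p[:,2]>.035
        p=p[m]; zt=np.percentile(p[:,2],98); g=p[p[:,2]>zt-.008]
        print(n,k,len(p),'ztop',zt.round(4),'all',rect(p),'top',rect(g),len(g),'bbox',g[:,:2].min(0).round(3),g[:,:2].max(0).round(3))
im=cv2.imread('pics/top1.png'); s=cv2.imread('pics/scene1.png')
cv2.imwrite('pics/crop.png',np.hstack([cv2.resize(im[110:260,100:320],(400,273),interpolation=2),cv2.resize(s[140:280,240:500],(400,215),interpolation=2)[:]if 0 else cv2.resize(s[140:290,280:500],(400,273),interpolation=2)]))
E
```

```text
top mid 2014 ztop 0.0981 all (array([567.7, 235.2]), array([123.7,  72.5]), 2.0) top (array([566.7, 236.4]), array([60.7, 24.4]), 3.8) 377 bbox [0.537 0.223] [0.598 0.25 ]
top small 1098 ztop 0.0759 all (array([720. , 281.3]), array([94.5, 57.6]), 64.0) top (array([719.7, 280.8]), array([47.3, 19.6]), 63.9) 210 bbox [0.703 0.258] [0.737 0.304]
top large 4229 ztop 0.1278 all (array([291.1, 213.1]), array([ 96.8, 159. ]), 15.3) top (array([291.2, 213.4]), array([31.3, 78.5]), 15.3) 790 bbox [0.268 0.173] [0.315 0.254]
top red 1951 ztop 0.0983 all (array([469.3, 396.5]), array([ 74.1, 124.5]), 88.4) top (array([467.4, 396.9]), array([24.4, 59.8]), 87.6) 400 bbox [0.438 0.384] [0.497 0.409]
top yel 2128 ztop 0.098 all (array([548.4,  84. ]), array([ 80.2, 134.4]), 71.8) top (array([541.4,  83.1]), array([23.9, 59.9]), 72.1) 378 bbox [0.511 0.064] [0.571 0.102]
top tray 1299 ztop 0.0488 all (array([ 559.4, -292.9]), array([152.2, 201.9]), 83.3) top (array([ 559.4, -292.9]), array([152.2, 201.9]), 83.3) 1024 bbox [ 0.451 -0.378] [ 0.666 -0.206]
scene mid 1862 ztop 0.0965 all (array([568. , 231.8]), array([120.7,  70.3]), 3.5) top (array([568.2, 233.7]), array([58.7, 26.6]), 5.9) 211 bbox [0.539 0.22 ] [0.598 0.248]
scene yel 2074 ztop 0.0967 all (array([510.2, 105.6]), array([108.3, 217.7]), 52.9) top (array([541.9,  80.8]), array([24.3, 62.8]), 71.3) 250 bbox [0.512 0.061] [0.573 0.099]
scene red 1278 ztop 0.0967 all (array([470.6, 391.6]), array([ 71.1, 117.5]), 89.6) top (array([470.2, 392.1]), array([22.6, 57.5]), 84.3) 120 bbox [0.441 0.382] [0.499 0.404]
scene tray 2231 ztop 0.047 all (array([ 559.3, -294.2]), array([150.8, 201.6]), 83.1) top (array([ 559.3, -294.1]), array([150.8, 201.4]), 83.0) 1825 bbox [ 0.452 -0.38 ] [ 0.667 -0.208]
```

View pics/crop.png

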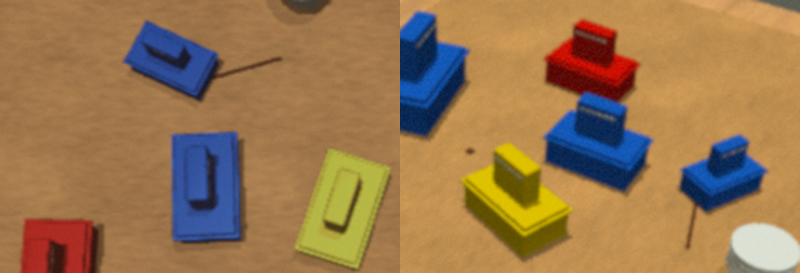

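The crop confirms it: of the three blue moulds, the middle one's grip measures about 60x24 mm with its top at 97 mm, the same size as red and yellow. The target grip is near (0.567, 0.235) with a yaw of about 3.5°. The tray centre is (0.559, -0.293) at a yaw of about -7°.

```bash
cat > go.py <<'E'
import sys
from h import *
from scipy.spatial.transform import Rotation as R
o=bot.get_obs(); r=R.from_rotvec(o['tool_rot']); p=np.array(o['tool_pos'])
M=r.as_matrix(); print('t',round(o['t'],2),'p',p.round(4),'yaw',np.degrees(np.arctan2(M[1,0],M[0,0])).round(2),'z',M[:,2].round(3),'q',np.round(o['q'],2),'F',np.round(o['ft_force'],2),'open',round(o['opening'],3))
a=sys.argv[1:]
for s in a:
    x,y,z,w=map(float,s.split(',')); w=np.radians(w)
    G=np.array([[np.cos(w),np.sin(w),0],[np.sin(w),-np.cos(w),0],[0,0,-1]])
    print(s,'slide',(M.T@(np.array([x,y,z])-p)*1000).round(1),'rot',np.degrees((r.inv()*R.from_matrix(G)).as_rotvec()).round(1))
E
python3 go.py .56,-.29,.23,8 .567,.235,.2,3.5
```

```text
t 0.1 p [ 0.1625 -0.6288  0.2305] yaw 14.49 z [-0.     0.002 -1.   ] q [ 1.25  0.63  0.04  1.52 -0.03  1.   -0.02] F [-0.74 -0.08  0.63] open 0.999
.56,-.29,.23,8 slide [ 469.6 -228.6    0.9] rot [-0.1  0.   6.5]
.567,.235,.2,3.5 slide [ 607.7 -735.1   31.7] rot [-0.1  0.  11. ]
```

{"api": "jog_arm", "payload": {"commands": [{"slide": [470, -228, 0], "delta_rot": [0, 0, 6.5], "claw": 0}, {"slide": [470, -228, 0], "delta_rot": [0, 0, 6.5], "claw": 0}, {"slide": [470, -228, 0], "delta_rot": [0, 0, 6.5], "claw": 0}, {"slide": [470, -228, 0], "delta_rot": [0, 0, 6.5], "claw": 0}, {"slide": [470, -228, 0], "delta_rot": [0, 0, 6.5], "claw": 0}, {"slide": [470, -228, 0], "delta_rot": [0, 0, 6.5], "claw": 0}, {"slide": [470, -228, 0], "delta_rot": [0, 0, 6.5], "claw": 0}, {"slide": [470, -228, 0], "delta_rot": [0, 0, 6.5], "claw": 0}, {"slide": [470, -228, 0], "delta_rot": [0, 0, 6.5], "claw": 0}, {"slide": [470, -228, 0], "delta_rot": [0, 0, 6.5], "claw": 0}]}}

```text
t: 1.35
tool_pos: [0.5614, -0.2895, 0.2307]
tool_rot: [-3.133, -0.224, 0.001]
ft_force: [-0.9, -1.4, -0.0]
opening: 1.002
```

```bash
python3 go.py .567,.235,.18,3.5
```

```text
t 1.35 p [ 0.5614 -0.2895  0.2307] yaw 8.18 z [-0.001  0.001 -1.   ] q [ 0.39  0.6   0.06  1.57 -0.04  0.97 -0.96] F [-0.87 -1.44 -0.04] open 1.002
.567,.235,.18,3.5 slide [  80.2 -518.3   51.1] rot [-0.   0.   4.7]
```

{"api": "jog_arm", "payload": {"commands": [{"slide": [80, -518, 50], "delta_rot": [0, 0, 4.7], "claw": 0}, {"slide": [80, -518, 50], "delta_rot": [0, 0, 4.7], "claw": 0}, {"slide": [80, -518, 50], "delta_rot": [0, 0, 4.7], "claw": 0}, {"slide": [80, -518, 50], "delta_rot": [0, 0, 4.7], "claw": 0}, {"slide": [80, -518, 50], "delta_rot": [0, 0, 4.7], "claw": 0}, {"slide": [80, -518, 50], "delta_rot": [0, 0, 4.7], "claw": 0}, {"slide": [80, -518, 50], "delta_rot": [0, 0, 4.7], "claw": 0}, {"slide": [80, -518, 50], "delta_rot": [0, 0, 4.7], "claw": 0}, {"slide": [80, -518, 50], "delta_rot": [0, 0, 4.7], "claw": 0}, {"slide": [80, -518, 50], "delta_rot": [0, 0, 4.7], "claw": 0}]}}

```text
t: 2.6
tool_pos: [0.5677, 0.2327, 0.1809]
tool_rot: [3.139, 0.091, -0.001]
ft_force: [-0.5, -1.3, 0.5]
opening: 0.999
```

```bash
python3 go.py .567,.235,.054,3.5; python3 -c "
from h import *
a,_=snap('scene','scene2')
b,_=snap('top','top2')
cv2.imwrite('pics/c2.png',np.hstack([cv2.resize(a[60:280,280:500],(400,400)),cv2.resize(b[110:310,110:310],(400,400))])[:,:,::-1])"
```

```text
t 2.6 p [0.5677 0.2327 0.1809] yaw 3.34 z [-0.001 -0.001 -1.   ] q [-0.49  0.63  0.09  1.68 -0.07  0.83 -1.88] F [-0.48 -1.31  0.55] open 0.999
.567,.235,.054,3.5 slide [ -0.5  -2.5 126.9] rot [ 0.   0.  -0.2]
```

View pics/c2.png

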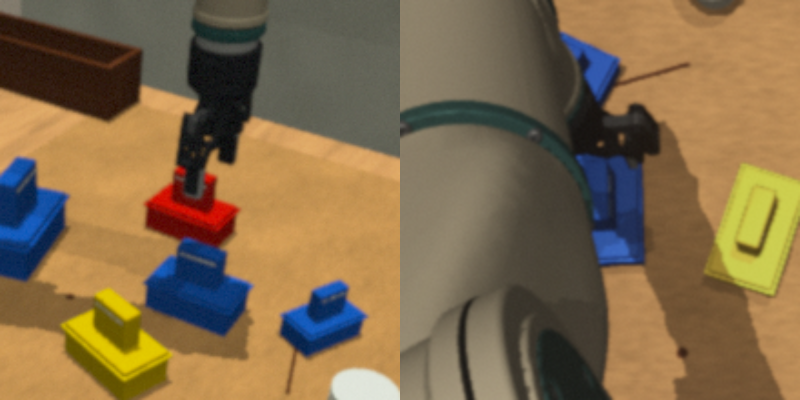

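The gripper stands above the middle blue mould with its jaws spanning y. The offset shown by the numbers is only a small settling lag. I'll descend and close.

{"api": "jog_arm", "payload": {"commands": [{"slide": [0, 0, 40], "delta_rot": [0, 0, 0], "claw": 0}, {"slide": [0, 0, 80], "delta_rot": [0, 0, 0], "claw": 0}, {"slide": [0, 0, 105], "delta_rot": [0, 0, 0], "claw": 0}, {"slide": [0, 0, 120], "delta_rot": [0, 0, 0], "claw": 0}, {"slide": [0, 0, 127], "delta_rot": [0, 0, 0], "claw": 0}, {"slide": [0, 0, 127], "delta_rot": [0, 0, 0], "claw": 0}]}}

```text
t: 3.45
tool_pos: [0.5684, 0.2323, 0.0547]
tool_rot: [3.14, 0.089, 0.001]
ft_force: [-0.2, -0.2, 1.1]
opening: 1.002
```

```bash
python3 go.py .567,.235,.054,3.5
```

```text
t 3.45 p [0.5684 0.2323 0.0547] yaw 3.23 z [ 0.001 -0.    -1.   ] q [-0.47  0.81  0.07  1.76 -0.09  0.58 -1.87] F [-0.23 -0.18  1.11] open 1.002
.567,.235,.054,3.5 slide [-1.3 -2.7  0.7] rot [ 0.  -0.  -0.3]
```

{"api": "jog_arm", "payload": {"commands": [{"slide": [-1, -2.5, 0], "delta_rot": [0, 0, 0], "claw": 0}, {"slide": [-1, -2.5, 0], "delta_rot": [0, 0, 0], "claw": 0.5}, {"slide": [-1, -2.5, 0], "delta_rot": [0, 0, 0], "claw": 1}, {"slide": [-1, -2.5, 0], "delta_rot": [0, 0, 0], "claw": 1}, {"slide": [-1, -2.5, 0], "delta_rot": [0, 0, 0], "claw": 1}, {"slide": [-1, -2.5, 0], "delta_rot": [0, 0, 0], "claw": 1}, {"slide": [-1, -2.5, 0], "delta_rot": [0, 0, 0], "claw": 1}, {"slide": [-1, -2.5, 0], "delta_rot": [0, 0, 0], "claw": 1}]}}

```text
t: 4.45
tool_pos: [0.5671, 0.2355, 0.0546]
tool_rot: [-3.14, -0.09, -0.001]
ft_force: [-0.2, -0.8, 4.9]
opening: 0.277
```

```bash
python3 go.py .567,.235,.054,3.5
```

```text
t 4.45 p [0.5671 0.2355 0.0546] yaw 3.27 z [ 0.001  0.    -1.   ] q [-0.48  0.81  0.07  1.76 -0.09  0.58 -1.87] F [-0.19 -0.78  4.91] open 0.277
.567,.235,.054,3.5 slide [-0.1  0.5  0.6] rot [-0.  -0.  -0.2]
```

Gripped: the opening is 23.5 mm. The yellow mould is in the way, so I'll lift smoothly to 150 mm to clear it.

{"api": "jog_arm", "payload": {"commands": [{"slide": [0, 0, -3], "delta_rot": [0, 0, 0], "claw": 1}, {"slide": [0, 0, -12], "delta_rot": [0, 0, 0], "claw": 1}, {"slide": [0, 0, -28], "delta_rot": [0, 0, 0], "claw": 1}, {"slide": [0, 0, -48], "delta_rot": [0, 0, 0], "claw": 1}, {"slide": [0, 0, -70], "delta_rot": [0, 0, 0], "claw": 1}, {"slide": [0, 0, -92], "delta_rot": [0, 0, 0], "claw": 1}, {"slide": [0, 0, -114], "delta_rot": [0, 0, 0], "claw": 1}, {"slide": [0, 0, -132], "delta_rot": [0, 0, 0], "claw": 1}, {"slide": [0, 0, -145], "delta_rot": [0, 0, 0], "claw": 1}, {"slide": [0, 0, -150], "delta_rot": [0, 0, 0], "claw": 1}]}}

```text
t: 5.7
tool_pos: [0.567, 0.2356, 0.2055]
tool_rot: [-3.14, -0.09, -0.002]
ft_force: [0.3, 0.1, -5.8]
opening: 0.273
```

```bash
python3 go.py .559,-.293,.205,-6.8; python3 -c "
from h import *
a,_=snap('scene','scene3')
cv2.imwrite('pics/c3.png',cv2.resize(a[60:320,260:520],(500,500))[:,:,::-1])"
```

```text
t 5.7 p [0.567  0.2356 0.2055] yaw 3.28 z [ 0.001  0.001 -1.   ] q [-0.5   0.6   0.09  1.65 -0.07  0.88 -1.89] F [ 0.3   0.11 -5.79] open 0.273
.559,-.293,.205,-6.8 slide [-3.830e+01  5.272e+02  2.000e-01] rot [-0.  -0.1 10.1]
```

View pics/c3.png

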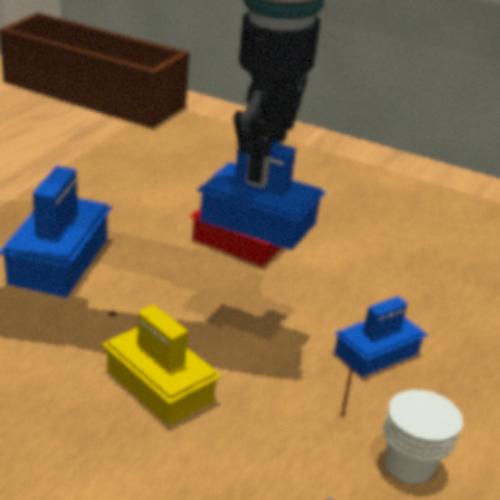

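The mould is lifted level, and the weight of 5.8 N fits the mould plus both knobs. I'll carry it smoothly to the tray.

{"api": "jog_arm", "payload": {"commands": [{"slide": [0, 5, 0], "delta_rot": [0, 0, 0], "claw": 1}, {"slide": [-1, 18, 0], "delta_rot": [0, 0, 0.4], "claw": 1}, {"slide": [-3, 40, 0], "delta_rot": [0, 0, 0.8], "claw": 1}, {"slide": [-5, 70, 0], "delta_rot": [0, 0, 1.3], "claw": 1}, {"slide": [-8, 105, 0], "delta_rot": [0, 0, 2], "claw": 1}, {"slide": [-11, 143, 0], "delta_rot": [0, 0, 2.8], "claw": 1}, {"slide": [-13, 183, 0], "delta_rot": [0, 0, 3.6], "claw": 1}, {"slide": [-16, 221, 0], "delta_rot": [0, 0, 4.4], "claw": 1}, {"slide": [-18, 253, 0], "delta_rot": [0, 0, 5], "claw": 1}, {"slide": [-20, 275, 0], "delta_rot": [0, 0, 5.3], "claw": 1}]}}

```text
t: 7.0
tool_pos: [0.5614, -0.0447, 0.2043]
tool_rot: [3.139, -0.063, -0.001]
ft_force: [0.5, 0.4, -4.7]
opening: 0.272
```

```bash
python3 go.py .559,-.293,.205,-6.8
```

```text
t 7.0 p [ 0.5614 -0.0447  0.2043] yaw -2.28 z [-0.001 -0.002 -1.   ] q [-0.05  0.54  0.12  1.8  -0.08  0.81 -1.5 ] F [ 0.47  0.44 -4.69] open 0.272
.559,-.293,.205,-6.8 slide [  7.4 248.2  -0.3] rot [0.1 0.  4.5]
```

{"api": "jog_arm", "payload": {"commands": [{"slide": [0, 6, 0], "delta_rot": [0, 0, 0], "claw": 1}, {"slide": [1, 20, 0], "delta_rot": [0, 0, 0.4], "claw": 1}, {"slide": [1, 44, 0], "delta_rot": [0, 0, 0.8], "claw": 1}, {"slide": [2, 76, 0], "delta_rot": [0, 0, 1.4], "claw": 1}, {"slide": [3, 112, 0], "delta_rot": [0, 0, 2], "claw": 1}, {"slide": [4, 150, 0], "delta_rot": [0, 0, 2.8], "claw": 1}, {"slide": [5, 186, 0], "delta_rot": [0, 0, 3.4], "claw": 1}, {"slide": [6, 216, 0], "delta_rot": [0, 0, 4], "claw": 1}, {"slide": [7, 238, 0], "delta_rot": [0, 0, 4.4], "claw": 1}, {"slide": [7, 248, 0], "delta_rot": [0, 0, 4.5], "claw": 1}]}}

```text
t: 8.25
tool_pos: [0.5606, -0.2894, 0.2041]
tool_rot: [3.136, -0.18, -0.0]
ft_force: [0.3, 0.1, -5.9]
opening: 0.275
```

```bash
python3 go.py .559,-.293,.150,-6.8;  python3 -c "
from h import *
a,_=snap('scene','scene4')
cv2.imwrite('pics/c4.png',cv2.resize(a[150:480,60:390],(500,500))[:,:,::-1])"
```

```text
t 8.25 p [ 0.5606 -0.2894  0.2041] yaw -6.57 z [-0. -0. -1.] q [ 0.35  0.63  0.13  1.61 -0.1   0.91 -1.17] F [ 0.31  0.14 -5.87] open 0.275
.559,-.293,.150,-6.8 slide [-1.2  3.7 54.1] rot [0.  0.  0.2]
```

View pics/c4.png

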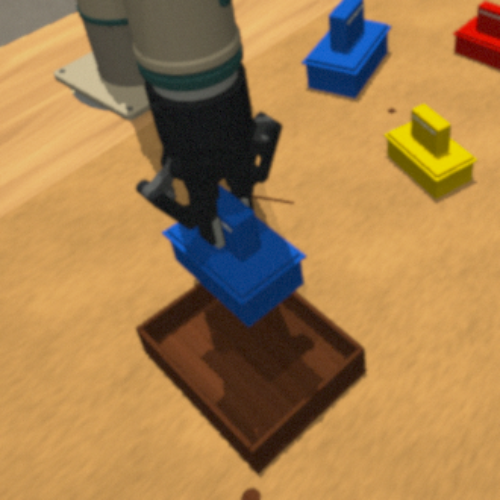

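It's centred over the tray, with the knobs still inside at 5.9 N. I'll lower it and start shaking.

{"api": "jog_arm", "payload": {"commands": [{"slide": [-1, 3, 10], "delta_rot": [0, 0, 0], "claw": 1}, {"slide": [-1, 3, 22], "delta_rot": [0, 0, 0], "claw": 1}, {"slide": [-1, 3, 62], "delta_rot": [0, 0, 0], "claw": 1}, {"slide": [-1, 3, 22], "delta_rot": [0, 0, 0], "claw": 1}, {"slide": [-1, 3, 62], "delta_rot": [0, 0, 0], "claw": 1}, {"slide": [-1, 3, 22], "delta_rot": [0, 0, 0], "claw": 1}, {"slide": [-1, 3, 62], "delta_rot": [0, 0, 0], "claw": 1}, {"slide": [-1, 3, 22], "delta_rot": [0, 0, 0], "claw": 1}, {"slide": [-1, 3, 22], "delta_rot": [0, 0, 0], "claw": 1}, {"slide": [-1, 3, 22], "delta_rot": [0, 0, 0], "claw": 1}]}}

```text
t: 9.55
tool_pos: [0.5597, -0.2904, 0.1821]
tool_rot: [-3.136, 0.177, -0.001]
ft_force: [0.7, -0.4, -3.9]
opening: 0.28
```

```bash
python3 go.py .559,-.293,.18,-6.8
```

```text
t 9.55 p [ 0.5597 -0.2904  0.1821] yaw -6.46 z [ 0.  0. -1.] q [ 0.36  0.66  0.12  1.63 -0.1   0.86 -1.16] F [ 0.73 -0.41 -3.87] open 0.28
.559,-.293,.18,-6.8 slide [-0.4  2.7  2.1] rot [-0.  -0.   0.3]
```

{"api": "jog_arm", "payload": {"commands": [{"slide": [0, 2, 40], "delta_rot": [0, 0, 0], "claw": 1}, {"slide": [0, 2, 0], "delta_rot": [0, 0, 0], "claw": 1}, {"slide": [0, 2, 40], "delta_rot": [0, 0, 0], "claw": 1}, {"slide": [0, 2, 0], "delta_rot": [0, 0, 0], "claw": 1}, {"slide": [0, 2, 40], "delta_rot": [0, 0, 0], "claw": 1}, {"slide": [0, 2, 0], "delta_rot": [0, 0, 0], "claw": 1}, {"slide": [0, 2, 0], "delta_rot": [0, 0, 0], "claw": 1}, {"slide": [0, 2, 0], "delta_rot": [0, 0, 0], "claw": 1}, {"slide": [0, 2, 0], "delta_rot": [0, 0, 0], "claw": 1}]}}

```text
t: 10.68
tool_pos: [0.5587, -0.2927, 0.1816]
tool_rot: [-3.136, 0.178, 0.002]
ft_force: [0.5, 0.4, -2.8]
opening: 0.279
```

```bash
python3 go.py .559,-.293,.18,-6.8;  python3 -c "
from h import *
a,_=snap('scene','scene5')
cv2.imwrite('pics/c5.png',cv2.resize(a[150:480,60:390],(600,600))[:,:,::-1])"
```

```text
t 10.68 p [ 0.5587 -0.2927  0.1816] yaw -6.51 z [-0.001  0.001 -1.   ] q [ 0.36  0.66  0.13  1.63 -0.1   0.86 -1.16] F [ 0.5   0.45 -2.83] open 0.279
.559,-.293,.18,-6.8 slide [0.4 0.3 1.6] rot [-0.   0.1  0.3]
```

View pics/c5.png

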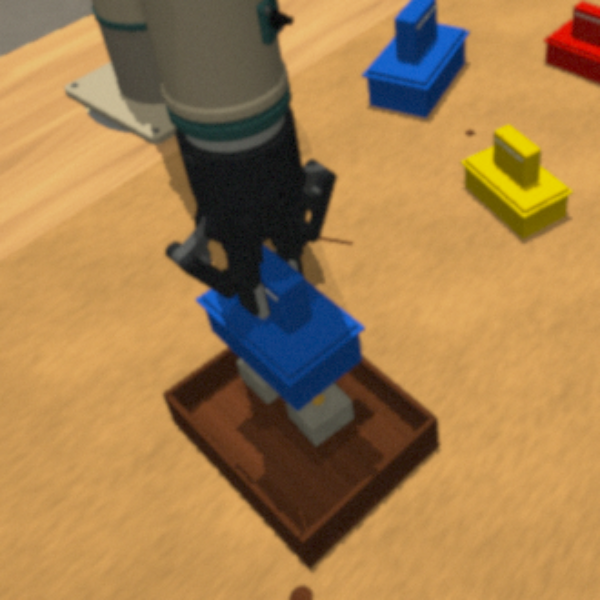

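Both grey knobs lie in the tray, at crop pixels (262,382) and (320,410), and the weight is down to 2.8 N, i.e. an empty mould. Before placing I'll check whether the mould slipped in the grip.

```bash
python3 - <<'E'
from m import *
im,d,P=cloud('scene','scene5'); I=im.astype(int)
m=(d>0)&(I[:,:,2]>I[:,:,0]+30); m[:, :150]=0; m[:,270:]=0; m[:270]=0; m[400:]=0
p=P[m]; print(len(p),np.percentile(p[:,2],[0.5,2,10,50,90,98,99.5]).round(4))
h,e=np.histogram(p[:,2],bins=np.arange(.11,.24,.004)); print(list(zip(e.round(3),h)))
t=p[abs(p[:,2]-np.median(p[p[:,2]>.165][:,2]))<.004]; A=np.c_[t[:,:2],np.ones(len(t))]; print('tilt plane',np.linalg.lstsq(A,t[:,2],rcond=None)[0])
r=cv2.minAreaRect((p[(p[:,2]<.185)][:,:2]*1000).astype(np.float32));print(r)
E
python3 go.py .567,.2355,.212,3.28
```

```text
3922 [0.1275 0.1302 0.1402 0.1725 0.2194 0.2237 0.2335]
[(np.float64(0.11), np.int64(0)), (np.float64(0.114), np.int64(0)), (np.float64(0.118), np.int64(0)), (np.float64(0.122), np.int64(2)), (np.float64(0.126), np.int64(62)), (np.float64(0.13), np.int64(129)), (np.float64(0.134), np.int64(132)), (np.float64(0.138), np.int64(132)), (np.float64(0.142), np.int64(112)), (np.float64(0.146), np.int64(140)), (np.float64(0.15), np.int64(126)), (np.float64(0.154), np.int64(85)), (np.float64(0.158), np.int64(32)), (np.float64(0.162), np.int64(27)), (np.float64(0.166), np.int64(466)), (np.float64(0.17), np.int64(1395)), (np.float64(0.174), np.int64(223)), (np.float64(0.178), np.int64(44)), (np.float64(0.182), np.int64(42)), (np.float64(0.186), np.int64(44)), (np.float64(0.19), np.int64(40)), (np.float64(0.194), np.int64(50)), (np.float64(0.198), np.int64(51)), (np.float64(0.202), np.int64(45)), (np.float64(0.206), np.int64(39)), (np.float64(0.21), np.int64(37)), (np.float64(0.214), np.int64(43)), (np.float64(0.218), np.int64(93)), (np.float64(0.222), np.int64(291)), (np.float64(0.226), np.int64(7)), (np.float64(0.23), np.int64(3)), (np.float64(0.234), np.int64(4))]
tilt plane [-0.00382838  0.00648004  0.17698907]
((542.2879638671875, -291.62384033203125), (73.06825256347656, 157.6415252685547), 83.48462677001953)
t 10.72 p [ 0.5588 -0.2927  0.1817] yaw -6.51 z [-0.001  0.001 -1.   ] q [ 0.36  0.66  0.13  1.63 -0.1   0.86 -1.16] F [-0.58 -0.41 -3.82] open 0.275
.567,.2355,.212,3.28 slide [ -51.7 -525.8  -30. ] rot [-0.   0.1 -9.8]
```

There's no real slip and no tilt: the block top is at 0.172, against 0.173 expected. I'll return it at a raised height.

{"api": "jog_arm", "payload": {"commands": [{"slide": [0, -5, -10], "delta_rot": [0, 0, 0], "claw": 1}, {"slide": [-2, -20, -20], "delta_rot": [0, 0, -0.4], "claw": 1}, {"slide": [-4, -45, -30], "delta_rot": [0, 0, -0.8], "claw": 1}, {"slide": [-8, -80, -30], "delta_rot": [0, 0, -1.5], "claw": 1}, {"slide": [-12, -120, -30], "delta_rot": [0, 0, -2.2], "claw": 1}, {"slide": [-16, -165, -30], "delta_rot": [0, 0, -3], "claw": 1}, {"slide": [-20, -208, -30], "delta_rot": [0, 0, -3.9], "claw": 1}, {"slide": [-24, -243, -30], "delta_rot": [0, 0, -4.5], "claw": 1}, {"slide": [-26, -265, -30], "delta_rot": [0, 0, -4.9], "claw": 1}, {"slide": [-27, -275, -30], "delta_rot": [0, 0, -5.1], "claw": 1}]}}

```text
t: 11.98
tool_pos: [0.5636, -0.0139, 0.2132]
tool_rot: [-3.14, 0.033, -0.002]
ft_force: [0.2, -0.6, -3.4]
opening: 0.271
```

```bash
python3 go.py .567,.2355,.205,3.28
```

```text
t 11.97 p [ 0.5636 -0.0139  0.2132] yaw -1.2 z [ 0.001  0.001 -1.   ] q [-0.1   0.53  0.11  1.79 -0.08  0.83 -1.54] F [ 0.22 -0.57 -3.39] open 0.271
.567,.2355,.205,3.28 slide [  -1.9 -249.5    8.5] rot [-0.1 -0.1 -4.5]
```

{"api": "jog_arm", "payload": {"commands": [{"slide": [0, -6, 0], "delta_rot": [0, 0, 0], "claw": 1}, {"slide": [0, -20, 0], "delta_rot": [0, 0, -0.4], "claw": 1}, {"slide": [-1, -44, 0], "delta_rot": [0, 0, -0.8], "claw": 1}, {"slide": [-1, -76, 0], "delta_rot": [0, 0, -1.4], "claw": 1}, {"slide": [-1, -112, 0], "delta_rot": [0, 0, -2], "claw": 1}, {"slide": [-2, -150, 0], "delta_rot": [0, 0, -2.8], "claw": 1}, {"slide": [-2, -186, 0], "delta_rot": [0, 0, -3.4], "claw": 1}, {"slide": [-2, -218, 0], "delta_rot": [0, 0, -4], "claw": 1}, {"slide": [-2, -240, 0], "delta_rot": [0, 0, -4.4], "claw": 1}, {"slide": [-2, -249, 0], "delta_rot": [0, 0, -4.5], "claw": 1}]}}

```text
t: 13.22
tool_pos: [0.5676, 0.2333, 0.2122]
tool_rot: [-3.14, -0.087, 0.0]
ft_force: [-0.6, 0.4, -3.7]
opening: 0.273
```

```bash
python3 go.py .567,.2355,.0546,3.28
```

```text
t 13.22 p [0.5676 0.2333 0.2122] yaw 3.16 z [-0.  0. -1.] q [-0.49  0.6   0.09  1.65 -0.07  0.9  -1.89] F [-0.57  0.38 -3.68] open 0.273
.567,.2355,.0546,3.28 slide [ -0.5  -2.2 157.6] rot [-0.   0.  -0.1]
```

{"api": "jog_arm", "payload": {"commands": [{"slide": [0, -2, 8], "delta_rot": [0, 0, 0], "claw": 1}, {"slide": [0, -2, 25], "delta_rot": [0, 0, 0], "claw": 1}, {"slide": [0, -2, 48], "delta_rot": [0, 0, 0], "claw": 1}, {"slide": [0, -2, 72], "delta_rot": [0, 0, 0], "claw": 1}, {"slide": [0, -2, 96], "delta_rot": [0, 0, 0], "claw": 1}, {"slide": [0, -2, 118], "delta_rot": [0, 0, 0], "claw": 1}, {"slide": [0, -2, 134], "delta_rot": [0, 0, 0], "claw": 1}, {"slide": [0, -2, 144], "delta_rot": [0, 0, 0], "claw": 1}, {"slide": [0, -2, 150], "delta_rot": [0, 0, 0], "claw": 1}, {"slide": [0, -2, 152], "delta_rot": [0, 0, 0], "claw": 1}]}}

```text
t: 14.48
tool_pos: [0.5679, 0.2341, 0.0603]
tool_rot: [-3.14, -0.084, -0.001]
ft_force: [-0.3, -0.3, -3.5]
opening: 0.269
```

{"api": "jog_arm", "payload": {"commands": [{"slide": [0, 0, 1], "delta_rot": [0, 0, 0], "claw": 1}, {"slide": [0, 0, 2], "delta_rot": [0, 0, 0], "claw": 1}, {"slide": [0, 0, 3], "delta_rot": [0, 0, 0], "claw": 1}, {"slide": [0, 0, 4], "delta_rot": [0, 0, 0], "claw": 1}, {"slide": [0, 0, 4], "delta_rot": [0, 0, 0], "claw": 1}]}}

```text
t: 15.1
tool_pos: [0.5676, 0.2341, 0.0563]
tool_rot: [3.14, 0.085, -0.0]
ft_force: [-0.2, 0.6, -2.2]
opening: 0.275
```

```bash
python3 go.py .567,.2355,.0546,3.28
```

```text
t 15.1 p [0.5676 0.2341 0.0563] yaw 3.09 z [-0. -0. -1.] q [-0.48  0.8   0.07  1.75 -0.09  0.59 -1.88] F [-0.2   0.59 -2.22] open 0.275
.567,.2355,.0546,3.28 slide [-0.5 -1.4  1.7] rot [ 0.   0.  -0.2]
```

Just reaching contact; a little further down.

{"api": "jog_arm", "payload": {"commands": [{"slide": [0, 0, 0.5], "delta_rot": [0, 0, 0], "claw": 1}, {"slide": [0, 0, 1], "delta_rot": [0, 0, 0], "claw": 1}, {"slide": [0, 0, 1], "delta_rot": [0, 0, 0], "claw": 1}]}}

```text
t: 15.48
tool_pos: [0.5677, 0.2341, 0.0553]
tool_rot: [3.14, 0.085, -0.0]
ft_force: [0.7, -0.0, -2.6]
opening: 0.27
```

```bash
python3 go.py
```

```text
t 15.47 p [0.5677 0.2341 0.0553] yaw 3.09 z [-0. -0. -1.] q [-0.48  0.81  0.07  1.75 -0.09  0.58 -1.88] F [ 0.71 -0.02 -2.58] open 0.27
```

{"api": "jog_arm", "payload": {"commands": [{"slide": [0, 0, 0.5], "delta_rot": [0, 0, 0], "claw": 1}, {"slide": [0, 0, 1], "delta_rot": [0, 0, 0], "claw": 1}, {"slide": [0, 0, 1.5], "delta_rot": [0, 0, 0], "claw": 1}, {"slide": [0, 0, 1.5], "delta_rot": [0, 0, 0], "claw": 1}]}}

```text
t: 15.98
tool_pos: [0.5678, 0.2341, 0.0546]
tool_rot: [-3.14, -0.085, -0.0]
ft_force: [-3.0, -1.3, 6.5]
opening: 0.271
```

```bash
python3 go.py
```

```text
t 15.97 p [0.5678 0.2341 0.0546] yaw 3.08 z [ 0.  0. -1.] q [-0.48  0.81  0.07  1.75 -0.09  0.58 -1.88] F [-2.97 -1.33  6.48] open 0.271
```

The force turned to +6.5 N, so the mould is standing on the bench. I'll open slowly and rise straight up.

{"api": "jog_arm", "payload": {"commands": [{"slide": [0, 0, 0], "delta_rot": [0, 0, 0], "claw": 0.6}, {"slide": [0, 0, 0], "delta_rot": [0, 0, 0], "claw": 0.3}, {"slide": [0, 0, 0], "delta_rot": [0, 0, 0], "claw": 0}, {"slide": [0, 0, 0], "delta_rot": [0, 0, 0], "claw": 0}, {"slide": [0, 0, 0], "delta_rot": [0, 0, 0], "claw": 0}, {"slide": [0, 0, 0], "delta_rot": [0, 0, 0], "claw": 0}]}}

```text
t: 16.73
tool_pos: [0.5677, 0.2341, 0.0538]
tool_rot: [-3.14, -0.085, -0.0]
ft_force: [-1.3, -0.7, 0.6]
opening: 1.0
```

{"api": "jog_arm", "payload": {"commands": [{"slide": [0, 0, -10], "delta_rot": [0, 0, 0], "claw": 0}, {"slide": [0, 0, -30], "delta_rot": [0, 0, 0], "claw": 0}, {"slide": [0, 0, -60], "delta_rot": [0, 0, 0], "claw": 0}, {"slide": [0, 0, -100], "delta_rot": [0, 0, 0], "claw": 0}, {"slide": [0, 0, -140], "delta_rot": [0, 0, 0], "claw": 0}, {"slide": [0, 0, -170], "delta_rot": [0, 0, 0], "claw": 0}, {"slide": [0, 0, -180], "delta_rot": [0, 0, 0], "claw": 0}, {"slide": [0, 0, -180], "delta_rot": [0, 0, 0], "claw": 0}, {"slide": [0, 0, -180], "delta_rot": [0, 0, 0], "claw": 0}]}}

```text
t: 17.85
tool_pos: [0.5668, 0.2338, 0.2324]
tool_rot: [3.139, 0.085, -0.004]
ft_force: [-0.7, 1.3, 1.1]
opening: 1.003
```

```bash
python3 go.py; python3 - <<'E'
from m import *
snap('scene','scene6'); snap('top','top6')
def rect(p):
    r=cv2.minAreaRect((p[:,:2]*1000).astype(np.float32)); return np.round(r[0],1),np.round(r[1],1),round(r[2],1)
for s in '16':
    im,d,P=cloud('scene','scene'+s);I=im.astype(int)
    for k,(a,b,c,e) in dict(mid=(352,188,420,245),red=(355,148,415,195),yel=(310,215,380,280)).items():
        p=P[b:e,a:c].reshape(-1,3);C=I[b:e,a:c].reshape(-1,3)
        m={'mid':C[:,2]>C[:,0]+30,'red':(C[:,0]>C[:,1]+70)&(C[:,1]<60),'yel':C[:,1]>C[:,2]+60}[k]
        p=p[m];z=np.percentile(p[:,2],98);print(s,k,z.round(4),rect(p[p[:,2]>z-.008]))
im,d,P=cloud('top','top6')
I=im.astype(int); m=(I.max(2)-I.min(2)<30)&(I.mean(2)>70); m[:160]=0;m[275:]=0;m[:,:425]=0;m[:,515:]=0
n,l,st,c=cv2.connectedComponentsWithStats(m.astype(np.uint8))
for i in range(1,n):
    if st[i,4]>40: q=P[l==i]; x=np.median(q,0); w=np.radians(-6.8); dx=x[:2]-[.559,-.293]; print('knob',x.round(3),'tray xy',(np.array([[np.cos(w),np.sin(w)],[-np.sin(w),np.cos(w)]])@dx).round(3),st[i])
a=cv2.imread('pics/scene6.png');cv2.imwrite('pics/c6.png',cv2.resize(a[130:480,130:480],(600,600)))
E
```

```text
t 17.85 p [0.5668 0.2338 0.2324] yaw 3.09 z [-0.002 -0.001 -1.   ] q [-0.5   0.58  0.1   1.62 -0.07  0.95 -1.89] F [-0.65  1.33  1.06] open 1.003
1 mid 0.0967 (array([ 758.2, -143.8]), array([ 58.3, 884.7]), 26.7)
1 red 0.0967 (array([709.6, -66.2]), array([  56.8, 1066.2]), 27.6)
1 yel 0.0963 (array([ 739.7, -216.3]), array([ 51.5, 771. ]), 33.5)
6 mid 0.0965 (array([ 757.4, -144.3]), array([ 55.8, 884.5]), 26.7)
6 red 0.0965 (array([708.8, -64.9]), array([  56.7, 1069.3]), 27.6)
6 yel 0.0965 (array([ 739.8, -216.4]), array([ 51.7, 770.8]), 33.5)
knob [ 0.561 -0.272  0.035] tray xy [-0.     0.022] [449 203  23  24 370]
knob [ 0.494 -0.267  0.035] tray xy [-0.068  0.018] [449 236  22  23 383]
```

View pics/c6.png

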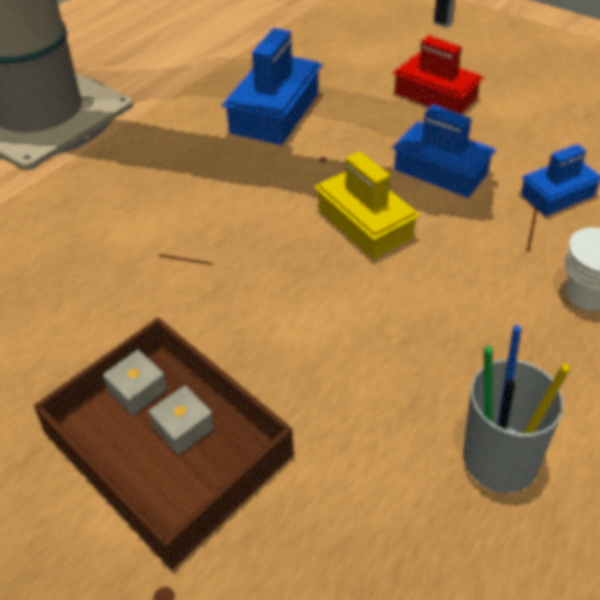

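The picture shows both knobs flat in the tray, crop pixels (135,380) and (180,418). The blue mould stands upright at (443,150) with red and yellow untouched. The arm is clear and still, so I'll hand in.

```bash
python3 -c "
from bench import bot
print(bot.finish_job())"
```

```text
the job is handed in; nothing more can be done
None
```

The job is done and handed in at about 18 s of the 64 s allowed; the hand-in gives no verdict. I lifted the middle-sized blue mould and carried it smoothly to the tray. Six 40 mm strokes in the air shook out both knobs, and I set the mould back mouth down and released it.

**Last checks:**
- **Weight:** the load fell from 5.9 N to between 2.8 and 3.8 N (the sensor is noisy), which fits an empty mould.
- **Knobs:** both lie flat in the tray at about (0, 22) and (-68, 18) mm in its frame, tops 35 mm above the bench.
- **Blue mould:** it was let go about 2 mm from where it was gripped. The touchdown reading was about 6.5 N, and its top is back at 96.5 mm.
- **Red and yellow moulds:** they look untouched in the final picture, and their grip heights are unchanged.

**A check that failed:** the last numeric before-and-after comparison of mould positions was spoiled by invalid points in the depth image. The raw figures differed by 1.5 mm at most, but they aren't a proper measurement, so I relied on the picture and the tool pose.

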